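Put the piled forming blocks back in their stands

TASK

The four steel forming blocks have been left in piles. Put each one back, flat and the same way up as it lies now, in the recess of its own stand: the cube with the round dishes goes with the ball-ended doming punches, the bar with the half-round grooves with the straight round rods, the bar with the row of tapered holes with the single tapered punch, and the plain flat block in the square black rubber base. Do not knock over or push aside the little jar with the blue lid.

Things in the scene. Friction and masses are not known exactly. Their poses are not given: they have to be found in the camera images.
- doming_cube: Doming block: a steel cube of 45 mm with round dishes sunk in its faces (one big dish, 34 mm wide, in the top), about 0.6 kg. It lies on top of the pile of three, upright. Origin: centre of its underside; z up, x and y square to its sides.
- swage_block: Swage block: a steel bar 38 mm wide (x), 72 mm long (y), 20 mm high, with five half-round grooves of falling width cut across its top, about 0.4 kg. Origin: centre of its underside; y along the bar. At the start one of the two bars is the middle of the pile (on the flat block, under the cube) and the other lies on the closed blue case; which is which varies.
- bezel_block: Bezel block: a narrower steel bar 28 mm wide (x), 74 mm long (y), 20 mm high, with a row of five tapered round holes of falling size in its top, about 0.3 kg. Origin: centre of its underside; y along the bar. In the pile or on the blue case, see swage_block.
- flat_block: Flat bench block: a plain polished steel square plate 58 x 58 mm, 16 mm thick, about 0.4 kg; the bottom of the pile, on the bench. Origin: centre of its underside; z up, x and y square to its sides.
- doming_stand: Wooden stand with four ball-ended doming punches standing up to 56 mm above the bench in its ledge; square recess 57 x 57 mm for the cube. Recess floor 5 mm, rim (7 mm wide) 9 mm above the bench; the tools stand in a 22 mm deep, 24 mm high ledge at the +y end of the recess. Fixed. Origin: under the centre of the recess, at bench height; z up, y towards the ledge.
- swage_stand: Wooden stand with four straight round steel rods standing up to 54 mm above the bench in its ledge; recess 50 mm (x) by 84 mm (y) for the grooved bar. Recess floor 5 mm, rim (7 mm wide) 9 mm above the bench; the tools stand in a 22 mm deep, 24 mm high ledge at the +y end of the recess. Fixed. Origin: under the centre of the recess, at bench height; z up, y towards the ledge.
- bezel_stand: Wooden stand with a single tapered steel punch standing up to 59 mm above the bench in its ledge; recess 40 mm (x) by 86 mm (y) for the bar with the tapered holes. Recess floor 5 mm, rim (7 mm wide) 9 mm above the bench; the tools stand in a 22 mm deep, 24 mm high ledge at the +y end of the recess. Fixed. Origin: under the centre of the recess, at bench height; z up, y towards the ledge.
- flat_base: Square black rubber base 86 x 86 mm without tools; square recess 70 x 70 mm for the flat block, rim 8 mm wide and 9 mm above the bench, floor 5 mm above the bench. Fixed to the bench. Origin: under the centre of the recess, at bench height; z up, x and y square to its sides.
- blue_case: Closed slim blue case 52 x 86 mm, 16 mm high, long along y, fixed to the bench; one of the two bars lies on it. It stays where it is. Origin: centre of its underside.
- jar: Small plastic jar with a blue lid, 33 mm across and 42 mm high, light, standing loose on the bench among the work; to be left standing where it is. Origin: centre of its underside.
Mind the look-alikes: they are no part of the job. What is shaped like the doming_stand but green is not meant.

How it is judged (in metres and radians):
At the end, for the whole second after the job is handed in: Each block lies released and at rest on the floor of its own recess: centre within 12 mm of the recess centre seen from above, underside 2 to 7.5 mm above the stand's underside (5 mm on the floor), upright within 0.06 rad, the bars along their recess within 0.25 rad, either way round (horizontal distance between doming_cube and doming_stand below 0.012 m and z of doming_cube in the frame of doming_stand between 0.002 and 0.0075 m and angle between each of doming_cube, swage_block, bezel_block, flat_block's own z axis and vertical below 0.06 rad and linear speed of each of doming_cube, swage_block, bezel_block, flat_block below 0.02 m/s and angular speed of each of doming_cube, swage_block, bezel_block, flat_block below 0.2 rad/s and horizontal distance between swage_block and swage_stand below 0.012 m and z of swage_block in the frame of swage_stand between 0.002 and 0.0075 m and angle between the y axis of swage_block and the y axis of swage_stand, either way round below 0.25 rad and horizontal distance between bezel_block and bezel_stand below 0.012 m and z of bezel_block in the frame of bezel_stand between 0.002 and 0.0075 m and angle between the y axis of bezel_block and the y axis of bezel_stand, either way round below 0.25 rad and horizontal distance between flat_block and flat_base below 0.012 m and z of flat_block in the frame of flat_base between 0.002 and 0.0075 m); the robot touches nothing.
It fails at once if the little jar is knocked over or pushed more than 25 mm (angle between jar's own z axis and vertical above 0.5 rad or distance of jar from where it was at the start of the episode above 0.025 m).
It also fails if it takes over 104 s, if anything falls off the work surface, if the arm or the gripper's body presses on something with over 40 N, if the wrist force passes 120 N, or if a joint passes its speed limit or range.

ROBOT

A 6-joint arm with a two-finger parallel gripper is mounted at the origin on a cart in front of the work surface, level with it; the furniture and walls round the work are solid. World frame = base frame: x ahead of the robot, y to its left, z up, the work surface at z = 0. Lengths are in mm, angles in degrees, forces in N, time in s.
With the tool pointing down it reaches from about 300 to 850 mm from the base axis. Payload 4.2 kg.
Tool frame: the origin (TCP) lies midway between the tips of the shut fingers; the grasp point (between the pads) lies 19 mm behind it; z points along the fingers, y is the line along which they close (so a half turn about z gives the same grasp; the last joint's range is limited). The gripper opens to 91 mm and grips with 3 to 60 N. Pads are 32 mm wide; open, the fingers measure 118 mm over their backs; the gripper's body (76 mm by 178 mm) begins 60 mm behind the grasp point.
Start: joints at [-70.474, 18.312, 89.639, -0, 72.044, -1.146], TCP at [202.992, -537.994, 213.976] pointing down, gripper open.
Joint ranges: [-177.97, 177.97], [-48.28, 115.42], [12.27, 149.76], [-77.06, 257.06], [2.81, 150.46], [-146.56, 146.56]. Speed limits (degrees/s): [147.25, 147.25, 180, 180, 180, 180].

INTERFACE

Orientations are given as [roll, pitch, yaw] about the fixed x, y, z axes, in that order (R = Rz(yaw) Ry(pitch) Rx(roll)).
In Python, from workcell import env gives the robot as it stands.
- The arm moves only by the shell command python3 -m jog 'ROWS' [FORCE]. ROWS is a JSON object of lists of equal length, an entry for each row: "jaw": the finger opening in mm, from 0 to 91.2; "slide": the shift along the tool's x, y, z in units of 30 mm (1.0 is 30 mm), a list of three; "spin": the turn about the tool's z in units of 8 degrees (1.0 is 8 degrees). In form: {"jaw": [jaw, ...], "slide": [[dx, dy, dz], ...], "spin": [spin, ...]}. A call has 1 to 10 rows; each row shifts and turns the commanded pose from where the row before left it, along the tool's axes as they then stand; what a row does not reach is not made up. A row lasts 1/10 s, in which the tool goes at most 50 mm and 8.59 degrees, less where a joint would pass 70% of its speed; a pose out of reach is approached as far as the arm can. A call is refused whole if a number of a shift passes 1 or a number of a turn 1, either way. A call with a gripper value outside its range is refused whole. The fingers move at their own pace and stop on an object; FORCE is the grip in N (left out, the last holds). Time passes only in rows, so rows that do not move let the fingers close. It gives the time, the measured TCP pose, the force, the opening and the grip force at its end, in the units of the state.
- env.state(): the state, without advancing time (a new reading comes with each control period).
- env.grab_frame(name): name is "side" or "top"; returns the picture (420x560x3 uint8, red, green, blue); there is no depth.
- env.camera_model(name): a dict with "fx", "fy", "cx", "cy" (pixels), "camera_from_world" (4x4, takes a point from world to camera coordinates). Camera axes: x right, y up, looking along -z (the intrinsics and any distortion apply to the point x, -y, -z); pixel columns grow to the right and rows downward; lengths in mm; the calibration is good to about 2 mm. A picture is of the moment at which its call begins. camera_model takes no time and is no camera call.
- env.job_done(): hands the job in; it is judged then, once.
The state is a dict: "time_s": time; "qpos": joint angles; "qvel": joint speeds; "effort": joint torques, N m; "ee_pos": TCP position; "ee_rot": TCP orientation; "force": force on the tool from outside, world axes, zero at the start; "torque": the same for the moment, N m; "gripper_width": finger opening in mm; "gripper_force": force on a finger pad.
Only numpy, scipy, OpenCV 4.12 (cv2) and the standard library are available. Lean on these libraries where they do the work, as an engineer would, in place of code of your own. Each camera call takes 0.05 s, during which the arm holds its last target. There are 200 camera calls.

## Working session

There is one attempt and no reset: what is moved stays moved. The work goes in short steps, Python scripts to look and compute and a shell command to move; the robot and the scene stay as the last step left them, time stands still between calls to the robot, and variables do not carry over. Pictures are saved under pics/ and viewed, at most 14 in all, crops included, and the job is handed in when it is done.

```bash
ls; mkdir -p pics; python3 - <<'E'
from workcell import env
import cv2
for n in("top","side"):
    im=env.grab_frame(n); cv2.imwrite(f"pics/{n}0.png",im[:,:,::-1])
    print(n,env.camera_model(n))
print(env.state())
E
```

```text
pics
top {'fx': 467.1143588109738, 'fy': 467.1143588109738, 'cx': 280.1522442362961, 'cy': 207.0306436849362, 'camera_from_world': array([[-5.51526211e-03, -9.99950364e-01, -8.29771118e-03,
         2.36503900e+02],
       [ 9.98033307e-01, -6.02245730e-03,  6.23958910e-02,
        -6.17460653e+02],
       [-6.24427665e-02, -7.93726244e-03,  9.98016984e-01,
        -1.28318873e+03],
       [ 0.00000000e+00,  0.00000000e+00,  0.00000000e+00,
         1.00000000e+00]])}
side {'fx': 527.1849703811378, 'fy': 527.1849703811378, 'cx': 282.4066860998775, 'cy': 215.14026548165134, 'camera_from_world': array([[-9.98623071e-01, -5.24552372e-02, -6.40533460e-04,
         6.56479355e+02],
       [ 3.44696193e-02, -6.65326114e-01,  7.45756667e-01,
         6.72111976e+01],
       [-3.95450065e-02,  7.44707734e-01,  6.66218120e-01,
        -1.48301720e+03],
       [ 0.00000000e+00,  0.00000000e+00,  0.00000000e+00,
         1.00000000e+00]])}
{'time_s': 0.1, 'qpos': array([-7.04738474e+01,  1.83472816e+01,  8.96990843e+01, -3.60091005e-03,
        7.20428792e+01, -1.14549157e+00]), 'qvel': array([-0.00510175, -0.09809322, -0.13156512, -0.04156966, -0.01323316,
       -0.03563296]), 'effort': array([-2.17443164e-05, -4.13333023e+01, -2.32511312e+01,  7.29391607e-02,
        4.22682264e-02, -6.31505873e-05]), 'ee_pos': array([ 202.81921415, -537.56736049,  213.21357644]), 'ee_rot': array([-1.79910704e+02,  1.63896116e-03,  2.06727583e+01]), 'force': array([0.76809735, 0.15393925, 0.48282261]), 'torque': array([0.06473119, 0.05563152, 0.0013793 ]), 'gripper_force': 0.0, 'gripper_width': 91.1901684654432}
```

View pics/top0.png

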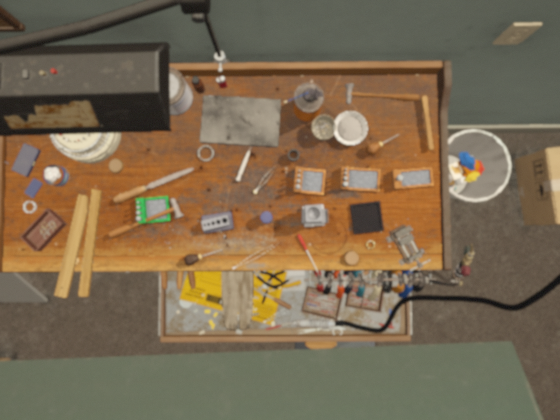

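View pics/side0.png

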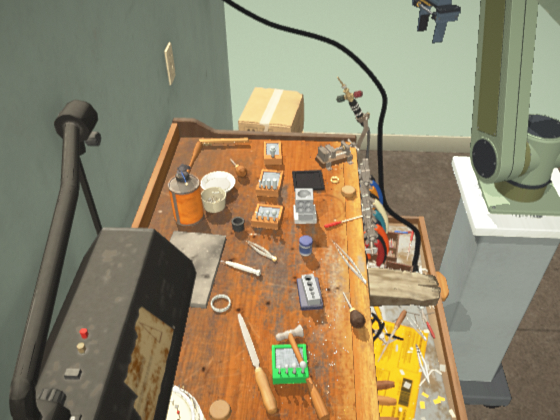

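```bash
python3 - <<'E'
import cv2
a=cv2.imread("pics/top0.png")[160:250,190:450]
cv2.imwrite("pics/topc.png",cv2.resize(a,None,fx=3,fy=3,interpolation=cv2.INTER_CUBIC))
a=cv2.imread("pics/side0.png")[130:320,230:375]
cv2.imwrite("pics/sidec.png",cv2.resize(a,None,fx=3,fy=3,interpolation=cv2.INTER_CUBIC))
E
cat > h.py <<'E'
import numpy as np
from workcell import env
def unproj(n,u,v,z):
    m=env.camera_model(n);T=m["camera_from_world"];R=T[:3,:3];t=T[:3,3]
    d=R.T@np.array([(u-m["cx"])/m["fx"],-(v-m["cy"])/m["fy"],-1.]);c=-R.T@t
    return (c+d*(z-c[2])/d[2]).round(1)
def proj(n,p):
    m=env.camera_model(n);q=m["camera_from_world"]@np.append(p,1.)
    return np.array([m["cx"]+m["fx"]*q[0]/-q[2],m["cy"]+m["fy"]*-q[1]/-q[2]])
E
```

```text
(no output)
```

View pics/topc.png

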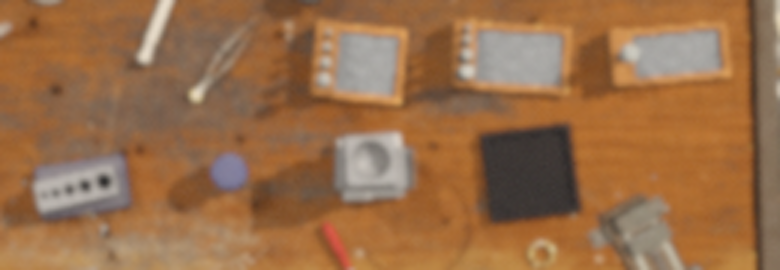

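View pics/sidec.png

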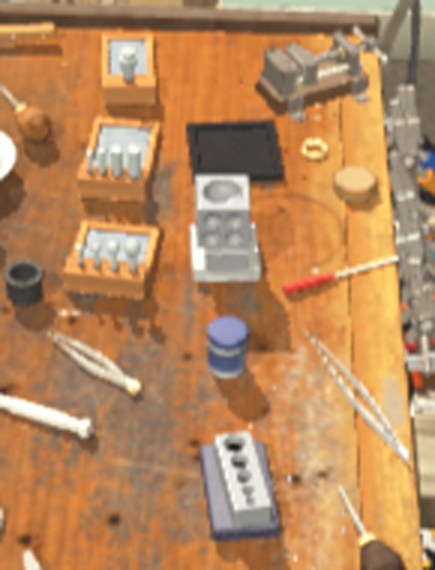

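```bash
python3 - <<'E'
import cv2,numpy as np
t=cv2.imread("pics/top0.png");s=cv2.imread("pics/side0.png")
r=lambda a:cv2.resize(a,(400,300),interpolation=cv2.INTER_CUBIC)
o=np.vstack([np.hstack([r(t[200:230,295:335]),r(s[185:225,285:325+13])]),np.hstack([r(t[207:237,197:237]),r(s[265:315,290:335+22])])])
cv2.imwrite("pics/z1.png",o)
E
```

```text
(no output)
```

View pics/z1.png

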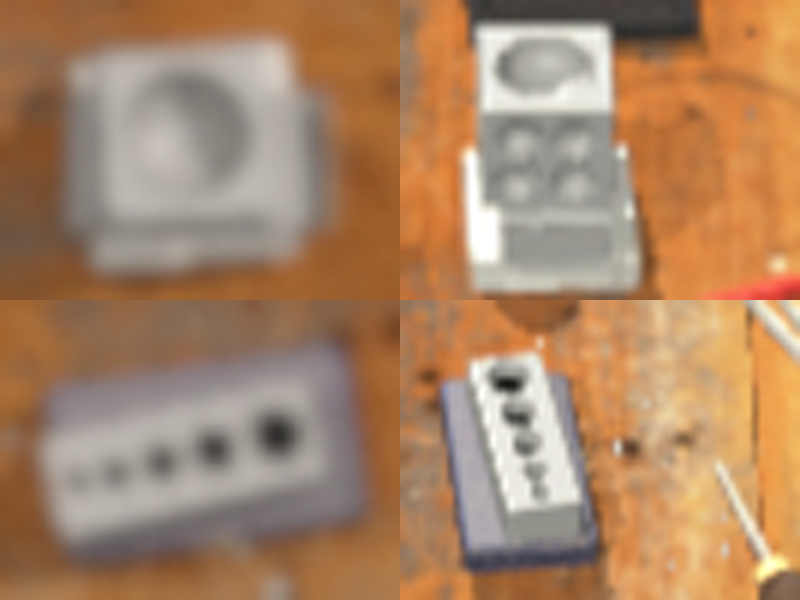

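The top crop shows the stands from left to right. The doming stand (balls) is at about crop px (365,65), swage (rods) at (520,58), bezel (single punch) at (680,55), and the black base at (530,172). The pile is at (370,165) with the grooved bar in the middle, the bezel bar lies on the case at (80,185), and the jar is at (228,170). I'll start by squaring the tool and moving towards the pile.

```bash
python3 -m jog '{"jaw":[91,91,91,91,91,91,91,91,91,91],"slide":[[0,0,0],[0,0,0],[0,0,0],[0.6,-1,0],[0.6,-1,0],[0.6,-1,0],[0.6,-1,0],[0.6,-1,0],[0.6,-1,0],[0.6,-1,0]],"spin":[1,1,0.58,0,0,0,0,0,0,0]}' 30
cat > fit.py <<'E'
from h import *
from scipy.optimize import least_squares
import cv2
def box(w,l,z): return np.array([[a*w/2,b*l/2,z] for a,b in((1,1),(1,-1),(-1,-1),(-1,1))])
def pts(p,b):
    c,s=np.cos(p[2]),np.sin(p[2]); return b@np.array([[c,s,0],[-s,c,0],[0,0,1]])+[p[0],p[1],0]
def fit(obs,x0):
    f=lambda p:np.concatenate([proj(n,pts(p,np.array([q]))[0])-uv for n,q,uv in obs])
    r=least_squares(f,x0,loss="soft_l1"); return r.x,np.sqrt((r.fun**2).mean()),r.fun.reshape(-1,2).round(1)
# px maps
T1=lambda u,v:("top",(295+(u+.5)/10-.5,200+(v+.5)/10-.5))
S1=lambda u,v:("side",(285+(u-400)/7.547-.5,185+v/7.5-.5))
T2=lambda u,v:("top",(197+u/10-.5,207+(v-300)/10-.5))
S2=lambda u,v:("side",(290+(u-400)/5.97-.5,265+(v-300)/6-.5))
C=lambda u,v:("top",(190+u/3-.33,160+v/3-.33))
D=lambda u,v:("side",(230+u/3-.33,130+v/3-.33))
def ob(l): return [(m[0],q,np.array(m[1])) for q,m in l]
H=lambda w,l,z:dict(zip(("pp","pm","mm","mp"),box(w,l,z)))  # sign x, sign y
cube=H(45,45,81);sw=H(38,72,36);fl=H(58,58,16);flb=H(58,58,0);bz=H(28,74,36);cs=H(52,86,16)
d=H(57,57,9);s=H(50,84,9);b=H(40,86,9);k=H(86,86,9)
O={
"cube":ob([(cube["pm"],S1(475,22)),(cube["mm"],S1(612,25)),(cube["mp"],S1(612,112)),(cube["pp"],S1(480,112)),(cube["pm"],T1(290,38)),(cube["mm"],T1(300,214))]),
"swage":ob([(sw["pp"],S1(503,220)),(sw["mp"],S1(612,220)),(sw["pm"],T1(322,92)),(sw["mm"],T1(330,228))]),
"flat":ob([(flb["pp"],S1(474,290)),(flb["mp"],S1(638,288)),(fl["pm"],S1(465,150)),(fl["mm"],S1(627,147)),(fl["mp"],T1(90,270)),(fl["mm"],T1(302,262))]),
"bezel":ob([(bz["pm"],S2(468,360)),(bz["mm"],S2(540,352)),(bz["mp"],S2(582,502)),(bz["pp"],S2(510,515)),(bz["pp"],T2(40,435)),(bz["pm"],T2(312,388)),(bz["mm"],T2(325,480)),(bz["mp"],T2(62,540))]),
"dst":ob([(d["pp"],C(337,33)),(d["pm"],C(398,37)),(d["mm"],C(393,98)),(d["mp"],C(333,93))]),
"sst":ob([(s["pp"],C(478,28)),(s["pm"],C(565,33)),(s["mm"],C(562,88)),(s["mp"],C(473,84))]),
"bst":ob([(b["pm"],C(720,30)),(b["mm"],C(724,72)),(b["mp"],C(640,80))]),
"base":ob([(k["pp"],C(481,135)),(k["pm"],C(568,125)),(k["mm"],C(579,211)),(k["mp"],C(490,220)),(k["pm"],D(187,125)),(k["mm"],D(277,122)),(k["mp"],D(285,179))]),
}
P={}
for n,o in O.items():
    x,r,f=fit(o,[600,100,0.]);P[n]=x
    print(n,x[:2].round(1),"yaw",np.degrees(x[2]).round(1),"rms px",round(r,2),f.tolist())
print("jar",unproj("top",190+228/3-.3,160+170/3-.3,42),unproj("side",*D(228,332)[1],42))
Z={"cube":(45,45,36,81),"swage":(38,72,16,36),"flat":(58,58,0,16),"bezel":(28,74,16,36),"dst":(57,57,5,9),"sst":(50,84,5,9),"bst":(40,86,5,9),"base":(86,86,0,9)}
if __name__=="__main__":
    out=[]
    for n,(x0,y0,w,h) in(("top",(198,160,256,86)),("side",(240,132,110,186))):
        im=cv2.imread(f"pics/{n}0.png")[y0:y0+h,x0:x0+w];F=3 if n=="top" else 3
        im=cv2.resize(im,None,fx=F,fy=F,interpolation=cv2.INTER_CUBIC)
        for k_,p in P.items():
            w_,l_,za,zb=Z[k_]
            for z,c in((zb,(0,255,255)),):
                q=np.array([(proj(n,v)-[x0,y0]+.5)*F*8 for v in pts(p,box(w_,l_,z))]).astype(int)
                cv2.polylines(im,[q],True,c,1,cv2.LINE_AA,3)
        out.append(im)
    a=out[1]; cv2.imwrite("pics/ovs.png",a);cv2.imwrite("pics/ovt.png",out[0])
    big=np.zeros((600,800,3),np.uint8); big[:out[0].shape[0],:out[0].shape[1]]=out[0]
    y=out[0].shape[0]; a1=a[:300];a2=a[300:]
    big[y:y+300,:330]=a1; big[y:y+a2.shape[0],360:690]=a2
    cv2.imwrite("pics/ov.png",big)
E
python3 fit.py
```

```text
time_s: 1.1
ee_pos: [329.2, -326.5, 213.7]
ee_rot: [-180.0, 0.0, 0.0]
force: [0.7, -0.6, 0.2]
gripper_width: 90.8
gripper_force: 0.0
cube [596.6 138.8] yaw 3.8 rms px 0.59 [[-0.2, 0.5], [-1.0, -0.1], [-0.0, -0.5], [-0.3, -0.4], [-0.3, 1.4], [-0.0, 0.6]]
swage [591.5 137.4] yaw 3.5 rms px 0.93 [[-0.2, 1.7], [0.2, 1.6], [0.7, -0.1], [0.9, 0.1]]
flat [592.3 136.8] yaw 3.0 rms px 0.72 [[-0.9, 0.6], [-0.5, 0.9], [0.0, 0.3], [0.1, 0.7], [1.3, 0.8], [0.9, 0.4]]
bezel [574.4 411.1] yaw 372.1 rms px 0.62 [[-0.2, 0.7], [-0.2, 0.6], [-0.4, 0.7], [-1.0, 0.1], [0.8, 1.1], [-0.1, 0.0], [0.7, 0.7], [0.7, 0.5]]
dst [691.5 144.4] yaw -4.7 rms px 0.1 [[0.1, -0.0], [-0.1, 0.2], [0.1, -0.1], [-0.1, -0.0]]
sst [ 6.972e+02 -6.000e-01] yaw -3.9 rms px 0.42 [[-0.6, 0.4], [0.1, 0.5], [0.3, -0.2], [0.1, -0.7]]
bst [ 699.1 -149.4] yaw 41405.4 rms px 0.78 [[0.3, -0.1], [0.7, -0.1], [-1.7, 0.3]]
base [586.6  -8.5] yaw 5.4 rms px 0.93 [[-0.6, -0.1], [0.8, 0.2], [0.6, 2.0], [-0.3, 2.0], [-0.5, 0.2], [-1.1, 0.4], [-0.9, -0.1]]
jar [592.1 272.5  42. ] [586.7 270.2  42. ]
```

View pics/ov.png

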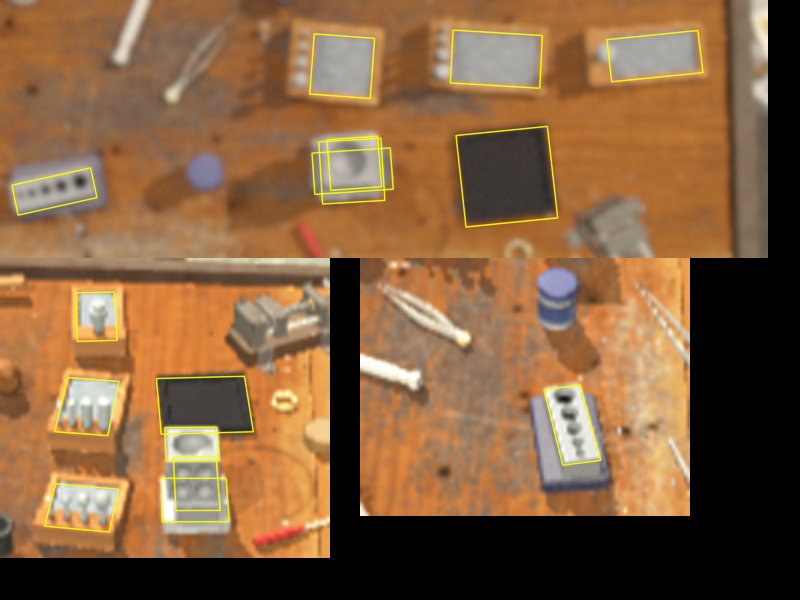

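The overlay matches: recesses, bars, cube and base outlines all lie within about 1 px. Poses come out as cube (597,139) yaw 4°, bezel (574,411) yaw 12°, and jar (590,271).

```bash
cat > go.py <<'E'
import sys,numpy as np
from workcell import env
x,y,z,a=map(float,sys.argv[1:5]); s=env.state(); c=s["ee_pos"]; w=s["ee_rot"][2]
d=np.array([x,y,z])-c; t=np.radians(a); X=[np.cos(t),np.sin(t)]; Y=[np.sin(t),-np.cos(t)]
print("spin first",round(-(((a-w+180)%360)-180)/8,2),"then slide total",(np.array([d[:2]@X,d[:2]@Y,-d[2]])/30).round(2))
E
python3 -m jog '{"jaw":[91,91,91,91,91,91,91,91,91,91],"slide":[[0,0,0],[0,0,0],[0,0,0],[0,0,0],[0,0,0],[0,0,0],[0,0,0],[0,0,0],[0,0,0],[0,0,0]],"spin":[-1,-1,-1,-1,-1,-1,-1,-1,-1,-1]}'
python3 -m jog '{"jaw":[91,91,91],"slide":[[0,0,0],[0,0,0],[0,0,0]],"spin":[-1,-0.73,0]}'
python3 go.py 596.6 138.8 150 93.8
```

```text
time_s: 2.1
ee_pos: [328.6, -327.7, 213.6]
ee_rot: [-180.0, -0.0, 80.4]
force: [0.3, 0.1, -0.2]
gripper_width: 90.7
gripper_force: 0.0
time_s: 2.4
ee_pos: [328.7, -327.7, 213.6]
ee_rot: [-180.0, -0.0, 93.9]
force: [0.4, 0.0, 0.5]
gripper_width: 91.1
gripper_force: 0.0
spin first 0.01 then slide total [14.92  9.94  2.12]
```

```bash
python3 -m jog '{"jaw":[91,91,91,91,91,91,91,91,91,91],"slide":[[1,0.66,0],[1,0.66,0],[1,0.66,0],[1,0.66,0],[1,0.66,0],[1,0.66,0],[1,0.66,0],[1,0.66,0],[1,0.66,0],[1,0.66,0]],"spin":[0,0,0,0,0,0,0,0,0,0]}'
python3 -m jog '{"jaw":[91,91,91,91,91,91,91],"slide":[[1,0.66,0.4],[1,0.66,0.4],[1,0.66,0.4],[1,0.66,0.4],[0.9,0.7,0.5],[0,0,0],[0,0,0]],"spin":[0,0,0,0,0,0,0]}'
python3 go.py 596.6 138.8 50 93.8
```

```text
time_s: 3.4
ee_pos: [506.6, -13.8, 213.8]
ee_rot: [-180.0, 0.0, 93.7]
force: [1.2, -0.6, -0.2]
gripper_width: 90.7
gripper_force: 0.0
time_s: 4.1
ee_pos: [595.7, 138.5, 149.9]
ee_rot: [-179.9, 0.0, 93.9]
force: [-1.2, 0.4, 0.3]
gripper_width: 91.1
gripper_force: 0.0
spin first 0.01 then slide total [0.01 0.03 3.33]
```

```bash
python3 -m jog '{"jaw":[91,91,91,91,91,60,50,40,40,40],"slide":[[0,0,0.8],[0,0,0.8],[0,0,0.8],[0,0,0.93],[0,0,0],[0,0,0],[0,0,0],[0,0,0],[0,0,0],[0,0,0]],"spin":[0,0,0,0,0,0,0,0,0,0]}' 45
python3 -m jog '{"jaw":[40,40,40,40,40,40,40],"slide":[[0,0,0],[0,0,0],[0,0,-0.3],[0,0,-0.7],[0,0,-0.7],[0,0,0],[0,0,0]],"spin":[0,0,0,0,0,0,0]}'
python3 go.py 691.5 144.4 110 85.3
```

```text
time_s: 5.1
ee_pos: [596.6, 138.3, 51.8]
ee_rot: [179.9, -0.0, 93.9]
force: [-0.3, 0.5, 0.4]
gripper_width: 53.9
gripper_force: 0.0
time_s: 5.8
ee_pos: [595.3, 138.0, 101.3]
ee_rot: [-179.9, 0.0, 93.9]
force: [0.6, -0.4, -6.7]
gripper_width: 44.6
gripper_force: 45.0
spin first 1.07 then slide total [ 0.48  3.18 -0.29]
```

```bash
python3 -m jog '{"jaw":[40,40,40,40,40,40,40,40],"slide":[[0,0,0],[0,0,0],[0.12,0.8,0],[0.12,0.8,0],[0.12,0.8,0],[0.12,0.78,0],[0,0,0],[0,0,0]],"spin":[0.6,0.47,0,0,0,0,0,0]}'
python3 go.py 691.5 144.4 22 85.3
```

```text
time_s: 6.6
ee_pos: [690.9, 144.4, 99.3]
ee_rot: [-179.7, 0.1, 85.3]
force: [-0.0, -0.1, -5.7]
gripper_width: 45.1
gripper_force: 45.0
spin first 0.0 then slide total [0.   0.02 2.58]
```

```bash
python3 -m jog '{"jaw":[40,40,40,40,40,40],"slide":[[0,0.02,0.7],[0,0,0.7],[0,0,0.7],[0,0,0.3],[0,0,0],[0,0,0]],"spin":[0,0,0,0,0,0]}'
python3 - <<'E'
from workcell import env
import cv2
t=env.grab_frame("top")[195:235,290:340];s=env.grab_frame("side")[170:240,260:350]
import numpy as np
r=lambda a:cv2.resize(a,(400,310),interpolation=cv2.INTER_CUBIC)
t=env.grab_frame("top")[165:235,285:375]
cv2.imwrite("pics/a1.png",np.hstack([r(t),r(s)])[:,:,::-1])
E
```

```text
time_s: 7.2
ee_pos: [691.0, 141.9, 32.3]
ee_rot: [-179.9, 0.3, 85.4]
force: [-4.7, -7.4, 9.0]
gripper_width: 44.9
gripper_force: 45.0
```

View pics/a1.png

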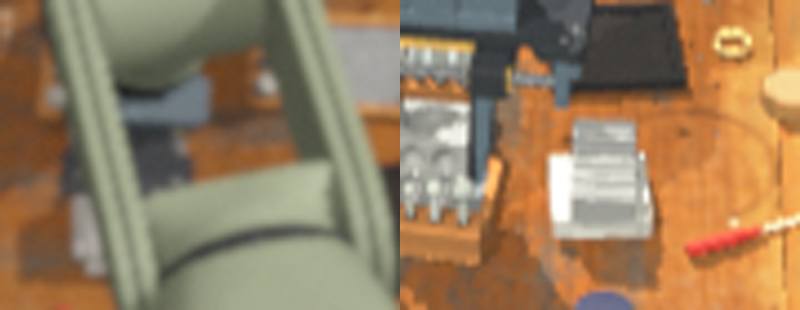

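The cube is between the jaws over the stand at side-crop px (430,150), and contact shows early with a push towards -y. It is touching the punches or ledge on the +y side, so I'll back up, shift 4 mm to -y and retry.

```bash
python3 -m jog '{"jaw":[40,40,40,40,40,40],"slide":[[0,0,-0.7],[0,0,0],[-0.13,0,0],[0,0,0.5],[0,0,0],[0,0,0]],"spin":[0,0,0,0,0,0]}'
python3 -m jog '{"jaw":[40,40,40],"slide":[[0,0,0.2],[0,0,0],[0,0,0]],"spin":[0,0,0]}'
```

```text
time_s: 7.95
ee_pos: [691.3, 140.6, 33.7]
ee_rot: [-179.8, 0.1, 85.3]
force: [-0.3, 0.0, -5.4]
gripper_width: 44.8
gripper_force: 45.0
time_s: 8.25
ee_pos: [693.0, 140.7, 31.7]
ee_rot: [179.9, 0.0, 85.3]
force: [-3.7, -2.1, 5.4]
gripper_width: 44.7
gripper_force: 45.0
```

```bash
python3 - <<'E'
from workcell import env
import cv2
s=env.grab_frame("side"); cv2.imwrite("pics/s2.png",s[:,:,::-1])
cv2.imwrite("pics/s2c.png",cv2.resize(s[150:240,225:345],(800,600),interpolation=cv2.INTER_CUBIC)[:,:,::-1])
E
```

```text
(no output)
```

View pics/s2c.png

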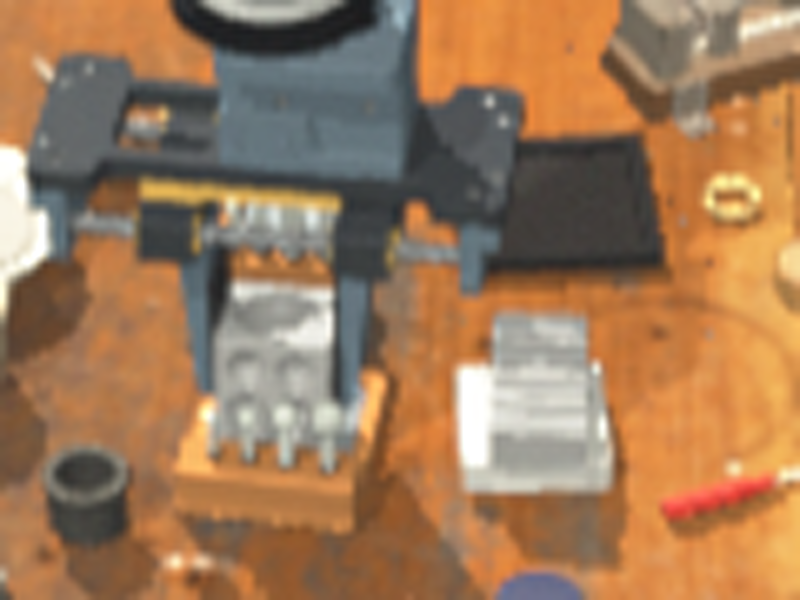

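```bash
python3 - <<'E' | tail -12
from fit import *
px=lambda u,v:np.array([225+(u+.5)*.15-.5,150+(v+.5)*.15-.5])
ob_=[((22.5,-22.5,0),px(232,283)),((-22.5,-22.5,0),px(338,285)),((22.5,22.5,0),px(217,345)),((-22.5,22.5,0),px(335,345))]
for z in(58,63,68):
    g=lambda p:np.concatenate([proj("side",pts(p,np.array([[q[0],q[1],z]]))[0])-uv for q,uv in ob_])
    r=least_squares(g,[692,140,0]);print(z,r.x.round(2),r.fun.round(1))
print("cup/dish",unproj("top",322,127,50),unproj("top",350,127,30),"side",unproj("side",213,198,50))
c=P["dst"]
bk=lambda p:((p+.5-[225,150])/.15).round()
for n,q in {"ledge outer top":(0,50.5,24),"ledge inner top":(0,28.5,24),"recess -y rim top":(0,-28.5,9),"punch top ctr":(0,39.5,52),"outer xp":(35.5,50.5,24),"outer xm":(-35.5,50.5,24)}.items():
    print(n,bk(proj("side",pts(c,np.array([q],float))[0])))
s=env.state();print(s["ee_pos"],s["force"],s["torque"])
E
```

```text
jar [592.1 272.5  42. ] [586.7 270.2  42. ]
58 [6.9171e+02 1.2939e+02 1.0000e-02] [-0.6 -1.1  0.5 -0.9  0.2  0.7 -0.1  1.2]
63 [6.9116e+02 1.3536e+02 1.0000e-02] [-0.7 -1.1  0.5 -0.9  0.2  0.7 -0.   1.2]
68 [6.9061e+02 1.4134e+02 1.0000e-02] [-0.7 -1.1  0.6 -0.9  0.1  0.7  0.   1.2]
cup/dish [837.1 116.2  50. ] [841.2  36.3  30. ] side [832.8 132.6  50. ]
ledge outer top [260. 491.]
ledge inner top [269. 453.]
recess -y rim top [292. 387.]
punch top ctr [263. 417.]
outer xp [169. 483.]
outer xm [352. 499.]
[692.9912919  140.69833231  31.64412617] [-4.06650656 -1.91281592  5.99452627] [-0.13483492  0.60369489  0.12873655]
```

The cube top face in the side view looks foreshortened, as if its +y edge is sitting on the ledge. The stand also seems a few mm further to -y than fitted, so I'll lift and measure it more closely.

```bash
python3 -m jog '{"jaw":[40,40,40,40,40],"slide":[[0,0,-0.7],[0,0,-0.9],[0,0,-0.9],[0,0,0],[0,0,0]],"spin":[0,0,0,0,0]}'
python3 - <<'E'
from workcell import env
import cv2,numpy as np
s=env.grab_frame("side")[:,:,::-1]; cv2.imwrite("pics/s3.png",s)
s0=cv2.imread("pics/side0.png");t0=cv2.imread("pics/top0.png")
r=lambda a:cv2.resize(a,(400,300),interpolation=cv2.INTER_CUBIC)
o=np.vstack([np.hstack([r(t0[164:200,289:337]),r(s0[198:234,246:294])]),np.hstack([r(s[165:225,240:320]),r(s0[160:205,246:306])])])
cv2.imwrite("pics/z2.png",o)
E
```

```text
time_s: 8.8
ee_pos: [692.6, 140.9, 104.0]
ee_rot: [-180.0, 0.0, 85.3]
force: [-0.9, -0.5, -7.7]
gripper_width: 44.6
gripper_force: 45.0
```

View pics/z2.png

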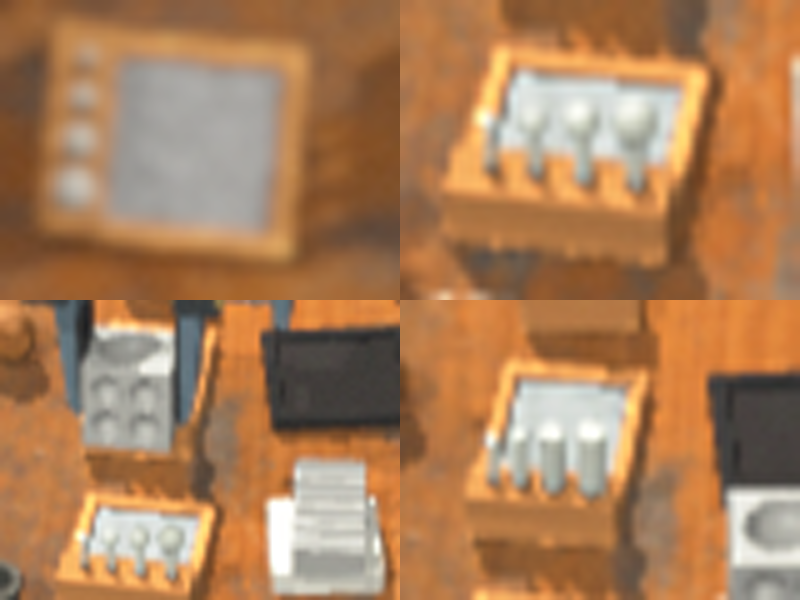

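```bash
cat > f2.py <<'E'
from fit import *
m=lambda n,ox,oy,f:(lambda u,v:(n,np.array([ox+(u+.5)/f-.5,oy+(v+.5)/f-.5])))
def mk(W,L):
    x=W/2+7; return dict(fo=(x,-L/2-7,9),fm=(-x,-L/2-7,9),lp=(x,L/2+22,24),lm=(-x,L/2+22,24),bp=(x,L/2+22,0),bm=(-x,L/2+22,0),gp=(W/2,-L/2,9),gm=(-W/2,-L/2,9),gq=(W/2,L/2,9),gn=(-W/2,L/2,9))
A=m("top",289,164,8.333);B=m("side",246,198,8.333);E=m("side",246,160,6.667)
def run(nm,K,l):
    for w in("top","side","both"):
        o=[(c[0],np.array(K[k],float),c[1]) for k,c in l if w in(c[0],"both")]
        if len(o)<3: continue
        x,r,f=fit(o,[690,100,0.]); print(nm,w,x[:2].round(1),np.degrees(x[2]).round(1),round(r,2),f.tolist())
run("dst",mk(57,57),[("fo",A(308,45)),("fm",A(297,260)),("lp",A(52,22)),("lm",A(40,235)),("gp",A(280,65)),("gm",A(274,232)),
 ("fo",B(95,45)),("fm",B(312,65)),("lp",B(45,185)),("lm",B(268,205)),("bp",B(50,232)),("bm",B(265,258))])
C3=m("top",190,160,3)
run("sst",mk(50,84),[("fo",C3(574,25)),("fm",C3(571,97)),("lp",C3(455,18)),("lm",C3(450,90)),("gp",C3(567,33)),("gm",C3(563,88)),
 ("fo",E(107,62)),("fm",E(248,72)),("lp",E(67,187)),("lm",E(220,212)),("bp",E(78,237)),("bm",E(212,262))])
E
python3 f2.py | tail -6; python3 go.py 691 136 104 85
```

```text
bezel [574.4 411.1] yaw 372.1 rms px 0.62 [[-0.2, 0.7], [-0.2, 0.6], [-0.4, 0.7], [-1.0, 0.1], [0.8, 1.1], [-0.1, 0.0], [0.7, 0.7], [0.7, 0.5]]
dst [691.5 144.4] yaw -4.7 rms px 0.1 [[0.1, -0.0], [-0.1, 0.2], [0.1, -0.1], [-0.1, -0.0]]
sst [ 6.972e+02 -6.000e-01] yaw -3.9 rms px 0.42 [[-0.6, 0.4], [0.1, 0.5], [0.3, -0.2], [0.1, -0.7]]
bst [ 699.1 -149.4] yaw 41405.4 rms px 0.78 [[0.3, -0.1], [0.7, -0.1], [-1.7, 0.3]]
base [586.6  -8.5] yaw 5.4 rms px 0.93 [[-0.6, -0.1], [0.8, 0.2], [0.6, 2.0], [-0.3, 2.0], [-0.5, 0.2], [-1.1, 0.4], [-0.9, -0.1]]
jar [592.1 272.5  42. ] [586.7 270.2  42. ]
spin first 0.04 then slide total [-0.16 -0.01 -0.04]Traceback (most recent call last):
  File "f2.py", line 11, in <module>
    run("dst",mk(57,57),[("fo",A(308,45)),("fm",A(297,260)),("lp",A(52,22)),("lm",A(40,235)),("gp",A(280,65)),("gm",A(274,232)),
    ~~~^^^^^^^^^^^^^^^^^^^^^^^^^^^^^^^^^^^^^^^^^^^^^^^^^^^^^^^^^^^^^^^^^^^^^^^^^^^^^^^^^^^^^^^^^^^^^^^^^^^^^^^^^^^^^^^^^^^^^^^^^
     ("fo",B(95,45)),("fm",B(312,65)),("lp",B(45,185)),("lm",B(268,205)),("bp",B(50,232)),("bm",B(265,258))])
     ^^^^^^^
[... 1514 characters left out ...]
 for f_eval in f_evals]
                                    ^^^^^^^
    f = np.atleast_1d(self.fun(x, *self.args, **self.kwargs))
                      ~~~~~~~~^^^^^^^^^^^^^^^^^^^^^^^^^^^^^^
    return np.atleast_1d(self.fun(x))
                         ~~~~~~~~^^^
    return self.f(x, *self.args, **self.kwargs)
           ~~~~~~^^^^^^^^^^^^^^^^^^^^^^^^^^^^^^
  File "fit.py", line 8, in <lambda>
    f=lambda p:np.concatenate([proj(n,pts(p,np.array([q]))[0])-uv for n,q,uv in obs])
                               ~~~~^^^^^^^^^^^^^^^^^^^^^^^^^^^
  File "h.py", line 8, in proj
    m=env.camera_model(n);q=m["camera_from_world"]@np.append(p,1.)
ValueError: time passes only in moves, steps and waits
```

```bash
sed -i 's/^def unproj/import functools\n@functools.cache\ndef cam(n): return env.camera_model(n)\ndef unproj/; s/m=env.camera_model(n);/m=cam(n);/' h.py
sed -i 's/^from fit import \*/from fit import */; ' f2.py
python3 f2.py 2>&1| tail -6; python3 go.py 691 136 104 85
```

```text
dst top [693.1 142.9] -3.9 0.29 [[-0.3, 0.2], [-0.4, -0.7], [0.2, 0.3], [0.1, -0.0], [0.4, 0.1], [0.0, 0.1]]
dst side [689.4 135.4] -5.7 0.41 [[0.2, -0.5], [-0.1, -0.4], [-0.3, -0.4], [0.1, 0.0], [-0.5, 0.8], [0.6, 0.5]]
dst both [691.4 140.7] -4.1 1.0 [[0.5, 0.8], [0.3, -0.0], [1.0, 0.8], [0.8, 0.5], [1.3, 0.7], [0.8, 0.7], [-1.2, 0.9], [-1.2, 0.6], [-0.8, 1.3], [-0.2, 1.2], [-1.0, 2.4], [0.2, 1.6]]
sst top [696.7  -0.9] -3.2 0.51 [[-0.3, 0.8], [-0.1, -0.6], [0.0, 0.4], [0.7, -0.8], [-0.5, 0.5], [0.2, -0.2]]
sst side [692.6  -4.5] -4.0 0.85 [[0.1, -0.0], [0.6, 0.1], [-0.3, 1.3], [-0.2, -0.7], [-1.6, 0.5], [1.1, -1.4]]
sst both [694.8  -1.7] -3.1 0.94 [[-0.0, 1.5], [0.2, 0.0], [0.3, 1.1], [1.0, -0.1], [-0.2, 1.1], [0.5, 0.4], [-1.0, 0.6], [-0.5, 0.5], [-0.8, 2.1], [-0.6, -0.1], [-2.1, 1.3], [0.6, -0.9]]
spin first 0.04 then slide total [-0.16 -0.01 -0.04]
```

```bash
python3 go.py 640 232 60 90
python3 -m jog '{"jaw":[40,40,40,40,40,40,40,40,40],"slide":[[0,0,0],[0.76,-0.44,0],[0.76,-0.44,0],[0.76,-0.44,0],[0.76,-0.44,0],[0,0,0.5],[0,0,0.8],[0,0,0],[0,0,0]],"spin":[-0.58,0,0,0,0,0,0,0,0]}'
python3 go.py 640 232 20 90
python3 - <<'E'
from workcell import env
import cv2
s=env.grab_frame("side")[:,:,::-1]; cv2.imwrite("pics/s4.png",s[195:255,255:335])
cv2.imwrite("pics/s4c.png",cv2.resize(s[195:255,255:335],(800,600),interpolation=cv2.INTER_CUBIC))
E
```

```text
spin first -0.59 then slide total [ 3.04 -1.72  1.43]
time_s: 9.75
ee_pos: [638.9, 231.6, 64.0]
ee_rot: [-179.8, 0.1, 89.9]
force: [-0.1, -0.1, -3.8]
gripper_width: 44.6
gripper_force: 45.0
spin first -0.01 then slide total [0.01 0.04 1.47]
```

View pics/s4c.png

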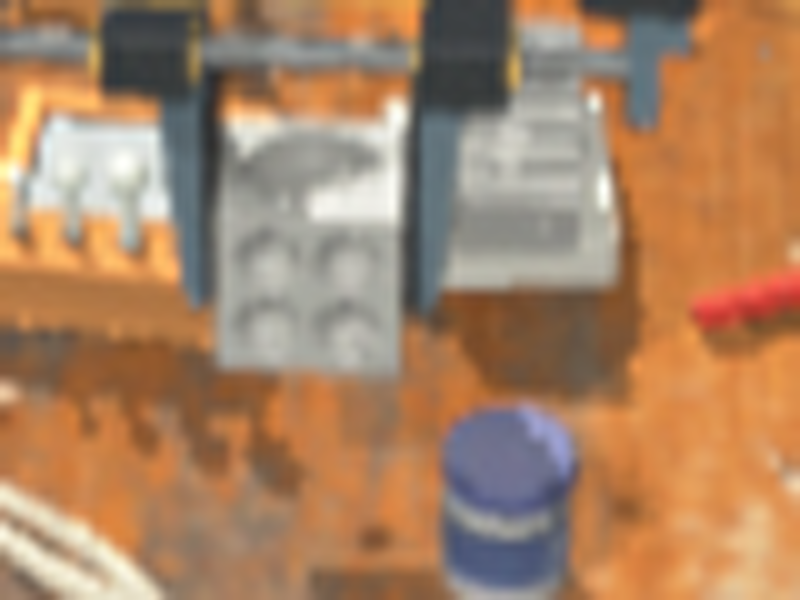

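Held cube at (310,250), tilted only slightly, and the jar is clear at (510,500). I'll set it down on free bench, squeeze it centred both ways, then regrip.

```bash
python3 -m jog '{"jaw":[40,40,40,40,40,40,60,64,64,64],"slide":[[0,0,0.5],[0,0,0.5],[0,0,0.3],[0,0,0.15],[0,0,0],[0,0,0],[0,0,0],[0,0,0],[0,0,0],[0,0,0]],"spin":[0,0,0,0,0,0,0,0,0,0]}'
python3 go.py 640 232 14 90
```

```text
time_s: 10.8
ee_pos: [640.6, 232.2, 23.5]
ee_rot: [179.9, -0.0, 90.0]
force: [-0.6, -0.9, 0.2]
gripper_width: 64.2
gripper_force: 0.0
spin first -0.01 then slide total [-0.01 -0.02  0.32]
```

```bash
python3 -m jog '{"jaw":[64,64,64,64,64,64,64,64,64,64],"slide":[[0,0,-0.7],[0,0,-0.9],[0,0,0],[0,0,0],[0,0,0],[0,0,0],[0,0,0],[0,0,0],[0,0,0],[0,0,0]],"spin":[0,0,0,1,1,1,1,1,1,1]}'
python3 -m jog '{"jaw":[64,64,64,64,64,64,64,64,64,64],"slide":[[0,0,0],[0,0,0],[0,0,0],[0,0,0],[0,0,0],[0,0,0],[0,0,0.6],[0,0,0.8],[0,0,0.5],[0,0,0]],"spin":[1,1,1,1,0.25,0,0,0,0,0]}'
python3 -m jog '{"jaw":[40,40,40,40,64,64,64],"slide":[[0,0,0],[0,0,0],[0,0,0],[0,0,0],[0,0,0],[0,0,0],[0,0,0]],"spin":[0,0,0,0,0,0,0]}' 15
python3 go.py 640 232 15 0
```

```text
time_s: 11.8
ee_pos: [639.7, 231.9, 69.7]
ee_rot: [-180.0, 0.0, 33.6]
force: [-0.4, -0.0, 0.3]
gripper_width: 64.0
gripper_force: 0.0
time_s: 12.8
ee_pos: [638.3, 231.7, 10.7]
ee_rot: [179.9, 0.3, -0.0]
force: [-0.4, 0.1, -0.4]
gripper_width: 64.2
gripper_force: 0.0
time_s: 13.5
ee_pos: [640.1, 231.6, 13.8]
ee_rot: [180.0, -0.0, -0.0]
force: [-0.3, 0.3, 0.1]
gripper_width: 63.5
gripper_force: 0.0
spin first -0.01 then slide total [-0.   -0.01 -0.04]
```

```bash
python3 -m jog '{"jaw":[64,64,64,64,64,64,64,64,64,64],"slide":[[0,0,-0.8],[0,0,-1],[0,0,-1],[0,0,-1],[0,0,-0.5],[-1,1,0],[-1,1,0],[-1,1,0],[-1,1,0],[-1,1,0]],"spin":[0,0,0,0,0,0,0,0,0,0]}'
python3 -m jog '{"jaw":[64,64,64,64,64],"slide":[[-1,1,0],[-1,1,0],[-1,1,0],[0,0,0],[0,0,0]],"spin":[-1,-1,-1,-1,-1]}'
python3 - <<'E'
from workcell import env
import cv2,numpy as np
s=env.grab_frame("side")[:,:,::-1]; t=env.grab_frame("top")[:,:,::-1]
cv2.imwrite("pics/s5.png",s);cv2.imwrite("pics/t5.png",t)
r=lambda a:cv2.resize(a,(400,300),interpolation=cv2.INTER_CUBIC)
cv2.imwrite("pics/c5.png",np.vstack([np.hstack([r(t[184:214,265:305]),r(s[205:235,265:305])]),np.hstack([r(t[195:231,295:343]),r(s[185:221,285:333])])]))
E
```

```text
time_s: 14.5
ee_pos: [488.5, 80.9, 142.6]
ee_rot: [180.0, -0.0, -0.0]
force: [0.6, -0.2, -0.3]
gripper_width: 63.7
gripper_force: 0.0
time_s: 15.0
ee_pos: [413.8, -18.7, 143.0]
ee_rot: [180.0, -0.0, 39.8]
force: [-0.2, 0.2, -0.9]
gripper_width: 64.2
gripper_force: 0.0
```

View pics/c5.png

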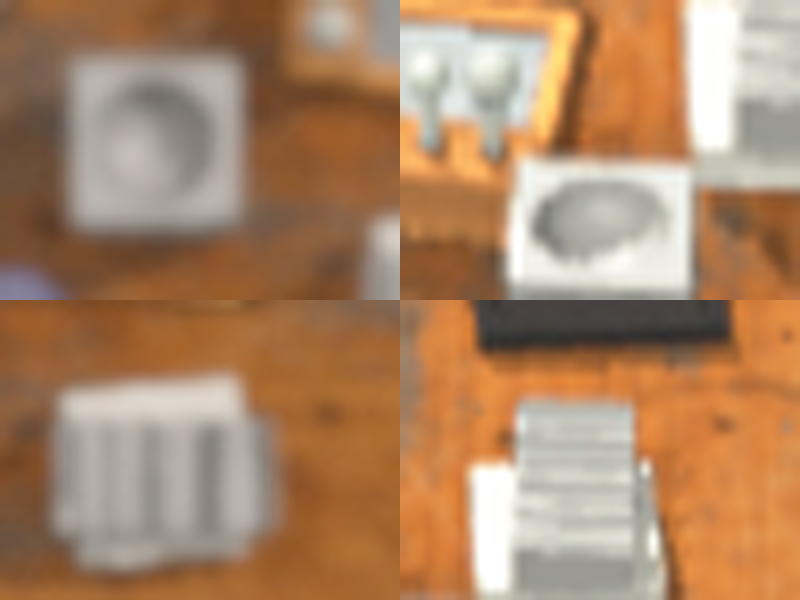

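```bash
cat > f3.py <<'E'
from fit import *
m=lambda n,ox,oy,f:(lambda u,v:(n,np.array([ox+(u+.5)/f-.5,oy+(v+.5)/f-.5])))
def run(nm,l):
    for w in("top","side"):
        o=[(c[0],np.array(k,float),c[1]) for k,c in l if w==c[0]]
        x,r,f=fit(o,[620,150,0.]); print(nm,w,x[:2].round(1),np.degrees(x[2]).round(1),round(r,2))
t=m("top",265,184,10);s=m("side",265,205,10);t2=m("top",295,195,8.333);s2=m("side",285,185,8.333)
c=H(45,45,45);sw=H(38,72,36);f=H(58,58,16)
run("cube",[(c["pp"],t(68,57)),(c["pm"],t(243,58)),(c["mm"],t(243,228)),(c["mp"],t(70,230)),(c["pm"],s(125,160)),(c["mm"],s(292,162)),(c["mp"],s(293,290)),(c["pp"],s(108,287))])
run("swage",[(sw["pp"],t2(53,125)),(sw["pm"],t2(280,120)),(sw["mm"],t2(282,230)),(sw["mp"],t2(55,235)),(sw["pm"],s2(118,102)),(sw["mm"],s2(233,102)),(sw["mp"],s2(233,250)),(sw["pp"],s2(112,250))])
run("flat",[(f["pp"],t2(60,90)),(f["pm"],t2(243,75)),(f["mm"],t2(252,255)),(f["mp"],t2(78,268)),(f["pm"],s2(72,163)),(f["mm"],s2(250,160)),(f["mp"],S1(638,263)),(f["pp"],S1(472,265))] if 0 else [(f["pp"],t2(60,90)),(f["pm"],t2(243,75)),(f["mm"],t2(252,255)),(f["mp"],t2(78,268)),(f["pm"],s2(72,163)),(f["mm"],s2(250,160)),(flb["mp"],S1(638,288)),(flb["pp"],S1(474,290))])
E
python3 f3.py | tail -6; python3 go.py 640.1 231.6 142 90
```

```text
cube top [642.4 232.6] -0.1 0.45
cube side [639.  228.6] 0.8 0.34
swage top [592.9 138. ] 0.8 0.43
swage side [589.8 133.9] 0.7 0.2
flat top [595.7 139.8] 3.9 0.44
flat side [591.5 133.6] 4.8 0.12
spin first -6.3 then slide total [8.32 7.53 0.03]
```

```bash
python3 -m jog '{"jaw":[72,72,72,72,72,72,72,72,72,72],"slide":[[0,0,0],[0,0,0],[0,0,0],[0,0,0],[0,0,0],[0,0,0],[0,0,0],[1,0.9,0],[1,0.9,0],[1,0.9,0]],"spin":[-1,-1,-1,-1,-1,-1,-0.3,0,0,0]}'
python3 -m jog '{"jaw":[72,72,72,72,72,72,72],"slide":[[1,0.9,0],[1,0.9,0],[1,0.9,0],[1,0.9,0],[1,0.93,0],[0.32,0.3,0],[0,0,0]],"spin":[0,0,0,0,0,0,0]}'
python3 go.py 640.1 231.6 8 90
```

```text
time_s: 16.1
ee_pos: [496.4, 73.8, 142.7]
ee_rot: [180.0, 0.0, 89.9]
force: [1.0, -0.6, 0.4]
gripper_width: 72.0
gripper_force: 0.0
time_s: 16.8
ee_pos: [641.0, 234.2, 141.5]
ee_rot: [-180.0, 0.0, 90.0]
force: [-0.2, 0.2, -1.0]
gripper_width: 72.0
gripper_force: 0.0
spin first 0.0 then slide total [-0.09 -0.03  4.45]
```

```bash
python3 -m jog '{"jaw":[72,72,72,72,72,72,72,72,40,40],"slide":[[-0.09,-0.03,0.8],[0,0,0.8],[0,0,0.8],[0,0,0.8],[0,0,0.8],[0,0,0.35],[0,0,0],[0,0,0],[0,0,0],[0,0,0]],"spin":[0,0,0,0,0,0,0,0,0,0]}' 60
python3 -m jog '{"jaw":[40,40,40,40,40,40,40,40,40],"slide":[[0,0,0],[0,0,0],[0,0,0],[0,0,-0.3],[0,0,-0.8],[0,0,-1],[0,0,-1],[0,0,0],[0,0,0]],"spin":[0,0,0,0,0,0,0,0,0]}'
python3 go.py 690.6 139.5 104 85.5
```

```text
time_s: 17.8
ee_pos: [640.1, 229.9, 13.5]
ee_rot: [179.9, -0.0, 90.0]
force: [0.9, -0.6, -0.0]
gripper_width: 59.1
gripper_force: 0.0
time_s: 18.7
ee_pos: [638.2, 229.4, 104.0]
ee_rot: [-179.9, 0.0, 90.1]
force: [-0.3, 0.0, -6.4]
gripper_width: 44.8
gripper_force: 60.0
spin first 0.57 then slide total [-2.85  1.98 -0.  ]
```

```bash
python3 -m jog '{"jaw":[40,40,40,40,40,40,40,40,40,40],"slide":[[0,0,0],[-0.73,0.5,0],[-0.73,0.5,0],[-0.73,0.5,0],[-0.72,0.48,0],[0,0,0],[0,0,0.6],[0,0,0.6],[0,0,0.6],[0,0,0]],"spin":[0.57,0,0,0,0,0,0,0,0,0]}'
python3 -m jog '{"jaw":[40,40,40,40],"slide":[[0,0,0.25],[0,0,0.25],[0,0,0],[0,0,0]],"spin":[0,0,0,0]}'
python3 go.py 690.6 137.8 16 85.5
```

```text
time_s: 19.7
ee_pos: [687.1, 137.6, 45.0]
ee_rot: [-179.3, 0.2, 85.5]
force: [-0.3, -0.4, -8.0]
gripper_width: 44.6
gripper_force: 60.0
time_s: 20.1
ee_pos: [691.7, 138.0, 36.2]
ee_rot: [180.0, -0.0, 85.5]
force: [0.8, -0.0, -5.2]
gripper_width: 44.4
gripper_force: 60.0
spin first -0.0 then slide total [-0.01 -0.04  0.67]
```

```bash
python3 -m jog '{"jaw":[40,40,40,40],"slide":[[0,-0.03,0.2],[0,0,0.2],[0,0,0],[0,0,0]],"spin":[0,0,0,0]}'
```

```text
time_s: 20.5
ee_pos: [690.6, 138.0, 23.7]
ee_rot: [-180.0, 0.0, 85.5]
force: [0.8, 0.2, -5.9]
gripper_width: 44.6
gripper_force: 60.0
```

```bash
python3 -m jog '{"jaw":[40,40,40,40],"slide":[[0,0,0.15],[0,0,0.12],[0,0,0],[0,0,0]],"spin":[0,0,0,0]}'
```

```text
time_s: 20.9
ee_pos: [691.4, 138.1, 17.9]
ee_rot: [179.9, -0.0, 85.5]
force: [-2.0, -0.2, 5.1]
gripper_width: 44.3
gripper_force: 60.0
```

```bash
python3 -m jog '{"jaw":[58,58,58,58,58,58,58,58,58,58],"slide":[[0,0,0],[0,0,0],[0,0,0],[0,0,-0.3],[0,0,-1],[0,0,-1],[0,0,-0.8],[0,0,0],[0,0,0],[0,0,0]],"spin":[0,0,0,0,0,0,0,0,0,0]}'
python3 go.py 590.7 137 60 90.8
```

```text
time_s: 21.9
ee_pos: [689.9, 137.9, 107.6]
ee_rot: [-179.9, 0.0, 85.5]
force: [0.1, 0.2, -0.5]
gripper_width: 58.1
gripper_force: 0.0
spin first -0.66 then slide total [ 0.02 -3.31  1.59]
```

```bash
python3 -m jog '{"jaw":[70,70,70,70,70,70,70,70,70,70],"slide":[[0,0,0],[0,-0.8,0],[0,-0.8,0],[0,-0.8,0],[0.02,-0.91,0],[0,0,0],[0,0,0.8],[0,0,0.79],[0,0,0],[0,0,0]],"spin":[-0.66,0,0,0,0,0,0,0,0,0]}'
python3 go.py 590.7 137 24.5 90.8
```

```text
time_s: 22.9
ee_pos: [591.6, 137.2, 60.5]
ee_rot: [-179.9, 0.0, 90.8]
force: [0.3, 0.2, 0.5]
gripper_width: 69.9
gripper_force: 0.0
spin first -0.0 then slide total [-0.01 -0.03  1.2 ]
```

```bash
python3 -m jog '{"jaw":[70,70,70,70,30,30,30,30,30,30],"slide":[[0,-0.03,0.5],[0,0,0.5],[0,0,0.2],[0,0,0],[0,0,0],[0,0,0],[0,0,0],[0,0,0],[0,0,0],[0,0,0]],"spin":[0,0,0,0,0,0,0,0,0,0]}' 60
python3 -m jog '{"jaw":[30,30,30,30,30,30,30],"slide":[[0,0,0],[0,0,-0.2],[0,0,-0.5],[0,0,-1],[0,0,-1],[0,0,0],[0,0,0]],"spin":[0,0,0,0,0,0,0]}'
python3 go.py 694 -1.7 104 86.7
```

```text
time_s: 23.9
ee_pos: [591.4, 137.4, 25.8]
ee_rot: [179.9, -0.0, 90.8]
force: [1.8, 0.0, 0.9]
gripper_width: 37.7
gripper_force: 60.0
time_s: 24.6
ee_pos: [589.5, 137.1, 105.2]
ee_rot: [-179.9, 0.0, 90.8]
force: [-0.2, -0.8, -5.2]
gripper_width: 37.7
gripper_force: 60.0
spin first 0.51 then slide total [-4.42  3.74  0.04]
```

```bash
python3 -m jog '{"jaw":[30,30,30,30,30,30,30,30,30,30],"slide":[[0,0,0],[-0.88,0.75,0],[-0.88,0.75,0],[-0.88,0.75,0],[-0.88,0.75,0],[-0.9,0.74,0],[0,0,0],[0,0,0],[0,0,0.8],[0,0,0.7]],"spin":[0.51,0,0,0,0,0,0,0,0,0]}'
python3 -m jog '{"jaw":[30,30,30],"slide":[[0,0,0.5],[0,0,0],[0,0,0]],"spin":[0,0,0]}'
python3 go.py 694 -1.7 16 86.7
```

```text
time_s: 25.6
ee_pos: [693.3, -0.4, 59.4]
ee_rot: [-179.8, -0.0, 86.7]
force: [-0.2, 0.4, -5.6]
gripper_width: 37.3
gripper_force: 60.0
time_s: 25.9
ee_pos: [694.7, -1.0, 46.0]
ee_rot: [-180.0, 0.0, 86.7]
force: [0.4, 0.3, -4.5]
gripper_width: 37.3
gripper_force: 60.0
spin first 0.0 then slide total [-0.03 -0.02  1.  ]
```

```bash
python3 -m jog '{"jaw":[30,30,30,30,30],"slide":[[-0.03,-0.02,0.3],[0,0,0.3],[0,0,0.1],[0,0,0],[0,0,0]],"spin":[0,0,0,0,0]}'
```

```text
time_s: 26.4
ee_pos: [694.4, -2.5, 25.3]
ee_rot: [180.0, 0.0, 86.7]
force: [-0.3, 0.6, -4.5]
gripper_width: 37.6
gripper_force: 60.0
```

```bash
python3 -m jog '{"jaw":[30,30,30,30],"slide":[[0,0,0.15],[0,0,0.13],[0,0,0],[0,0,0]],"spin":[0,0,0,0]}'
```

```text
time_s: 26.8
ee_pos: [694.2, -2.4, 16.6]
ee_rot: [-180.0, 0.0, 86.7]
force: [0.6, -0.9, -4.7]
gripper_width: 37.5
gripper_force: 60.0
```

```bash
python3 -m jog '{"jaw":[30,30,30],"slide":[[0,0,0.1],[0,0,0],[0,0,0]],"spin":[0,0,0]}'; python3 -m jog '{"jaw":[52,52,52,52,52,52,52,52],"slide":[[0,0,0],[0,0,0],[0,0,0],[0,0,-0.3],[0,0,-1],[0,0,-1],[0,0,-0.7],[0,0,0]],"spin":[0,0,0,0,0,0,0,0]}'
python3 go.py 593 137.7 60 94.3
```

```text
time_s: 27.1
ee_pos: [694.8, -2.5, 14.8]
ee_rot: [179.9, 0.0, 86.7]
force: [-0.6, 0.4, 0.6]
gripper_width: 37.7
gripper_force: 60.0
time_s: 27.9
ee_pos: [696.8, -2.4, 108.6]
ee_rot: [179.5, -0.0, 86.7]
force: [-0.4, -0.2, 0.7]
gripper_width: 51.9
gripper_force: 0.0
spin first -0.95 then slide total [ 4.92 -3.1   1.62]
```

```bash
cat > f4.py <<'E'
from f3 import *
from f2 import mk
def run2(nm,l):
    run(nm,l)
C=m("top",190,160,3);D=m("side",230,130,3)
k=H(86,86,9)
run("base",[(k["pp"],C(481,135)),(k["pm"],C(568,125)),(k["mm"],C(579,211)),(k["mp"],C(490,220)),(k["pm"],D(187,124)),(k["mm"],D(277,122)),(k["mp"],D(285,179))])
K=mk(40,86)
run("bst",[(K["lp"],C(610,30)),(K["fo"],C(728,23)),(K["fm"],C(733,77)),(K["lm"],C(615,86)),(K["gp"],C(718,31)),(K["gm"],C(723,72)),(K["fo"],D(104,35)),(K["fm"],D(155,35)),(K["lp"],D(104,80)),(K["lm"],D(157,83)),(K["bm"],D(157,105)),(K["bp"],D(106,104))])
b=H(28,74,36);T=m("top",197,207,10)
S=lambda u,v:("side",np.array([290+(u-400)/5.97-.5,265+(v-300)/6-.5]))
run("bezel",[(b["pm"],S(468,360)),(b["mm"],S(540,352)),(b["mp"],S(582,502)),(b["pp"],S(510,515)),(b["pp"],T(40,135)),(b["pm"],T(312,88)),(b["mm"],T(325,180)),(b["mp"],T(62,240))])
E
python3 f4.py | tail -6
```

```text
base top [589.4  -8.1] -714.1 0.82
base side [584.2 -10.1] -355.0 0.25
bst top [ 699.6 -148.3] 8284.1 0.41
bst side [ 694.3 -156.1] -7555.7 0.69
bezel top [575.9 412.4] -709.1 0.32
bezel side [573.4 409.6] 1453.0 0.22
```

```bash
python3 -m jog '{"jaw":[80,80,80,80,80,80,80,80,80],"slide":[[0,0,0],[0.98,-0.62,0],[0.98,-0.62,0],[0.98,-0.62,0],[0.98,-0.62,0],[1,-0.62,0],[0,0,0.8],[0,0,0.8],[0,0,0]],"spin":[-0.95,0,0,0,0,0,0,0,0]}'
python3 go.py 593 137.7 8 94.3
```

```text
time_s: 28.8
ee_pos: [587.2, 137.5, 52.1]
ee_rot: [-179.5, 0.1, 94.3]
force: [-0.6, -0.5, -0.2]
gripper_width: 80.0
gripper_force: 0.0
spin first 0.0 then slide total [-0.01  0.19  1.47]
```

```bash
python3 -m jog '{"jaw":[80,80,80,80,80,80],"slide":[[0,0,0.5],[0,0,0.5],[0,0,0.2],[0,0,0],[0,0,0],[0,0,0]],"spin":[0,0,0,0,0,0]}'
python3 go.py 593 137.7 7.5 94.3
```

```text
time_s: 29.4
ee_pos: [591.2, 137.9, 20.8]
ee_rot: [179.9, -0.0, 94.3]
force: [-0.8, -0.2, -0.3]
gripper_width: 79.9
gripper_force: 0.0
spin first -0.0 then slide total [-0.01  0.06  0.44]
```

```bash
python3 -m jog '{"jaw":[80,80,80,50,50,50,50,50,50,50],"slide":[[0,0.06,0.22],[0,0,0.2],[0,0,0],[0,0,0],[0,0,0],[0,0,0],[0,0,0],[0,0,0],[0,0,0],[0,0,0]],"spin":[0,0,0,0,0,0,0,0,0,0]}' 60
python3 -m jog '{"jaw":[50,50,50,50,50,50],"slide":[[0,0,-0.2],[0,0,-0.5],[0,0,-1],[0,0,-1],[0,0,0],[0,0,0]],"spin":[0,0,0,0,0,0]}'
python3 go.py 586.3 -8.2 90 95.4
```

```text
time_s: 30.4
ee_pos: [592.9, 138.0, 7.5]
ee_rot: [179.9, 0.0, 94.3]
force: [2.7, -1.1, -1.5]
gripper_width: 57.7
gripper_force: 60.0
time_s: 31.0
ee_pos: [591.3, 137.8, 87.7]
ee_rot: [-179.9, 0.0, 94.3]
force: [-1.0, -1.5, -5.2]
gripper_width: 57.5
gripper_force: 60.0
spin first -0.14 then slide total [-4.83 -0.62 -0.08]
```

```bash
python3 -m jog '{"jaw":[50,50,50,50,50,50,50,50,50,50],"slide":[[0,0,0],[-0.97,-0.12,0],[-0.97,-0.12,0],[-0.97,-0.13,0],[-0.96,-0.13,0],[-0.96,-0.12,0],[0,0,0],[0,0,0.7],[0,0,0.7],[0,0,0]],"spin":[-0.14,0,0,0,0,0,0,0,0,0]}'
python3 -m jog '{"jaw":[50,50,50,50],"slide":[[0,0,0.3],[0,0,0.2],[0,0,0],[0,0,0]],"spin":[0,0,0,0]}'
python3 go.py 586.3 -8.2 14 95.4
```

```text
time_s: 32.0
ee_pos: [583.8, -7.5, 42.1]
ee_rot: [-179.4, -0.1, 95.4]
force: [-1.0, -0.1, -4.4]
gripper_width: 57.4
gripper_force: 60.0
time_s: 32.4
ee_pos: [587.7, -8.0, 31.6]
ee_rot: [180.0, 0.0, 95.4]
force: [0.5, 0.3, -4.3]
gripper_width: 57.1
gripper_force: 60.0
spin first 0.0 then slide total [-0.   -0.05  0.59]
```

```bash
python3 -m jog '{"jaw":[50,50,50,50],"slide":[[0,-0.04,0.25],[0,0,0.25],[0,0,0],[0,0,0]],"spin":[0,0,0,0]}'
```

```text
time_s: 32.8
ee_pos: [586.0, -8.2, 15.9]
ee_rot: [-180.0, -0.0, 95.4]
force: [0.2, 0.7, -4.7]
gripper_width: 57.3
gripper_force: 60.0
```

```bash
python3 -m jog '{"jaw":[50,50,50],"slide":[[0,0,0.1],[0,0,0],[0,0,0]],"spin":[0,0,0]}'
```

```text
time_s: 33.1
ee_pos: [586.3, -8.2, 13.3]
ee_rot: [180.0, 0.0, 95.4]
force: [0.8, 0.6, -3.9]
gripper_width: 57.3
gripper_force: 60.0
```

```bash
python3 -m jog '{"jaw":[50,50,68,68,68,68,68,68,68,68],"slide":[[0,0,0.04],[0,0,0],[0,0,0],[0,0,0],[0,0,0],[0,0,-0.3],[0,0,-1],[0,0,-1],[0,0,-0.8],[0,0,0]],"spin":[0,0,0,0,0,0,0,0,0,0]}'
python3 go.py 574 412 104 102
```

```text
time_s: 34.1
ee_pos: [589.0, -8.3, 109.5]
ee_rot: [179.5, 0.1, 95.4]
force: [0.3, -0.2, 1.0]
gripper_width: 68.3
gripper_force: 0.0
spin first -0.82 then slide total [13.81  2.42  0.18]
```

```bash
python3 -m jog '{"jaw":[60,60,60,60,60,60,60,60,60,60],"slide":[[0,0,0],[1,0.17,0],[1,0.17,0],[1,0.17,0],[1,0.17,0],[1,0.17,0],[1,0.17,0],[1,0.17,0],[1,0.17,0],[1,0.17,0]],"spin":[-0.82,0,0,0,0,0,0,0,0,0]}'
python3 -m jog '{"jaw":[60,60,60,60,60,60,60,60,60,60],"slide":[[1,0.17,0],[1,0.17,0],[1,0.17,0],[1,0.18,0],[0,0,0],[0,0,0.7],[0,0,0.7],[0,0,0.4],[0,0,0],[0,0,0]],"spin":[0,0,0,0,0,0,0,0,0,0]}'
python3 go.py 574 412 24.5 102
```

```text
time_s: 35.1
ee_pos: [574.4, 266.5, 104.1]
ee_rot: [-179.9, 0.0, 102.0]
force: [-0.2, 0.7, -0.6]
gripper_width: 59.7
gripper_force: 0.0
time_s: 36.1
ee_pos: [570.8, 386.8, 51.2]
ee_rot: [180.0, 0.0, 101.9]
force: [0.2, 1.4, -0.3]
gripper_width: 59.9
gripper_force: 0.0
spin first -0.01 then slide total [0.8  0.28 0.89]
```

```bash
python3 -m jog '{"jaw":[60,60,60,60,60],"slide":[[0.8,0.26,0],[0,0,0],[0,0,0.4],[0,0,0.3],[0,0,0]],"spin":[0,0,0,0,0]}' 60
python3 go.py 574 412 24.5 102
```

```text
time_s: 36.6
ee_pos: [571.9, 410.7, 27.8]
ee_rot: [-179.8, 0.1, 101.9]
force: [-0.6, -0.5, -0.2]
gripper_width: 60.0
gripper_force: 0.0
spin first -0.01 then slide total [0.03 0.08 0.11]
```

```bash
python3 -m jog '{"jaw":[60,60,20,20,20,20,20,20,20],"slide":[[0,0,0.1],[0,0,0],[0,0,0],[0,0,0],[0,0,0],[0,0,0],[0,0,0],[0,0,0],[0,0,0]],"spin":[0,0,0,0,0,0,0,0,0]}' 60
python3 -m jog '{"jaw":[20,20,20,20,20,20,20],"slide":[[0,0,-0.2],[0,0,-0.5],[0,0,-1],[0,0,-1],[0,0,0],[0,0,0],[0,0,0]],"spin":[0,0,0,0,0,0,0]}'
python3 go.py 696.5 -150.7 105 94.2
```

```text
time_s: 37.5
ee_pos: [573.7, 412.4, 27.3]
ee_rot: [179.9, -0.0, 102.0]
force: [2.1, 0.1, 1.0]
gripper_width: 27.3
gripper_force: 60.0
time_s: 38.2
ee_pos: [572.0, 411.5, 106.4]
ee_rot: [-179.8, 0.1, 102.0]
force: [-0.0, 0.5, -2.9]
gripper_width: 27.2
gripper_force: 60.0
spin first 0.97 then slide total [-18.99   2.77   0.05]
```

```bash
python3 -m jog '{"jaw":[20,20,20,20,20,20,20,20,20,20],"slide":[[0,0,0],[-1,0.14,0],[-1,0.14,0],[-1,0.14,0],[-1,0.14,0],[-1,0.14,0],[-1,0.14,0],[-1,0.14,0],[-1,0.14,0],[-1,0.14,0]],"spin":[0.97,0,0,0,0,0,0,0,0,0]}'
python3 -m jog '{"jaw":[20,20,20,20,20,20,20,20,20,20],"slide":[[-1,0.15,0],[-1,0.15,0],[-1,0.15,0],[-1,0.15,0],[-1,0.15,0],[-1,0.15,0],[-1,0.15,0],[-1,0.15,0],[-1,0.15,0],[0,0,0]],"spin":[0,0,0,0,0,0,0,0,0,0]}'
python3 -m jog '{"jaw":[20,20,20],"slide":[[-0.99,0.15,0],[0,0,0],[0,0,0]],"spin":[0,0,0]}'
python3 go.py 696.5 -150.7 50 94.2
```

```text
time_s: 39.2
ee_pos: [629.6, 144.3, 106.0]
ee_rot: [-179.8, 0.0, 94.2]
force: [-0.7, -0.3, -2.7]
gripper_width: 27.3
gripper_force: 60.0
time_s: 40.2
ee_pos: [690.4, -124.6, 105.7]
ee_rot: [-179.8, 0.1, 94.0]
force: [-1.1, -0.3, -2.9]
gripper_width: 27.4
gripper_force: 60.0
time_s: 40.5
ee_pos: [696.6, -149.4, 106.4]
ee_rot: [-179.8, -0.1, 94.2]
force: [-0.1, 0.4, -3.0]
gripper_width: 27.1
gripper_force: 60.0
spin first -0.0 then slide total [-0.04 -0.01  1.88]
```

```bash
python3 -m jog '{"jaw":[20,20,20,20,20,20,20],"slide":[[-0.04,0,0.7],[0,0,0.7],[0,0,0.6],[0,0,0.3],[0,0,0.2],[0,0,0],[0,0,0]],"spin":[0,0,0,0,0,0,0]}'
python3 go.py 696.5 -150.9 16 94.2
```

```text
time_s: 41.2
ee_pos: [698.2, -150.8, 33.9]
ee_rot: [179.9, 0.0, 94.2]
force: [0.7, -0.0, -3.6]
gripper_width: 27.5
gripper_force: 60.0
spin first 0.0 then slide total [ 0.   -0.06  0.6 ]
```

```bash
python3 -m jog '{"jaw":[20,20,20,20],"slide":[[0,-0.03,0.25],[0,0,0.25],[0,0,0],[0,0,0]],"spin":[0,0,0,0]}'
```

```text
time_s: 41.6
ee_pos: [696.5, -151.1, 17.6]
ee_rot: [-180.0, -0.0, 94.2]
force: [0.1, -0.2, -2.7]
gripper_width: 27.3
gripper_force: 60.0
```

```bash
python3 -m jog '{"jaw":[20,20,20,20],"slide":[[0,0,0.09],[0,0,0],[0,0,0],[0,0,0]],"spin":[0,0,0,0]}'
```

```text
time_s: 42.0
ee_pos: [697.3, -151.3, 16.3]
ee_rot: [179.9, 0.0, 94.2]
force: [-0.3, 0.1, 4.0]
gripper_width: 27.4
gripper_force: 60.0
```

Floor contact at 16.3, as expected. I'll release, withdraw towards the base and look.

```bash
python3 -m jog '{"jaw":[42,42,42,42,42,42,42,42,42,42],"slide":[[0,0,0],[0,0,0],[0,0,0],[0,0,-0.3],[0,0,-1],[0,0,-1],[0,0,-1],[0,0,-0.7],[0,0,0],[0,-1,0]],"spin":[0,0,0,0,0,0,0,0,0,0]}'
python3 -m jog '{"jaw":[42,42,42,42,42,42,42,42,42,42],"slide":[[-1,-1,0],[-1,-1,0],[-1,-1,0],[-1,-1,0],[-1,-1,0],[-1,-1,0],[-1,-1,0],[-1,-1,0],[0,0,0],[0,0,0]],"spin":[0,0,0,0,0,0,0,0,0,0]}'
python3 - <<'E'
from workcell import env
import cv2,numpy as np
s=env.grab_frame("side")[:,:,::-1]; t=env.grab_frame("top")[:,:,::-1]
cv2.imwrite("pics/s6.png",s);cv2.imwrite("pics/t6.png",t)
r=lambda a,w,h:cv2.resize(a,(w,h),interpolation=cv2.INTER_CUBIC)
a=r(t[160:240,285:445],800,400)
o=np.zeros((600,800,3),np.uint8);o[:260]=r(t[160:240,285:445],800,400)[:260] ;
o[:300]=r(t[160:220+14,260:450],800,300)
o[300:,:400]=r(s[130:190,235:335],400,300);o[300:,400:]=r(s[180:240,235:335],400,300)
cv2.imwrite("pics/f.png",o)
E
```

```text
time_s: 43.0
ee_pos: [669.2, -153.1, 135.0]
ee_rot: [179.8, 0.0, 94.3]
force: [-1.5, -0.0, -0.7]
gripper_width: 42.1
gripper_force: 0.0
time_s: 44.0
ee_pos: [444.1, -410.4, 134.3]
ee_rot: [-179.9, -0.1, 94.1]
force: [0.9, 0.1, 0.2]
gripper_width: 42.1
gripper_force: 0.0
```

View pics/f.png

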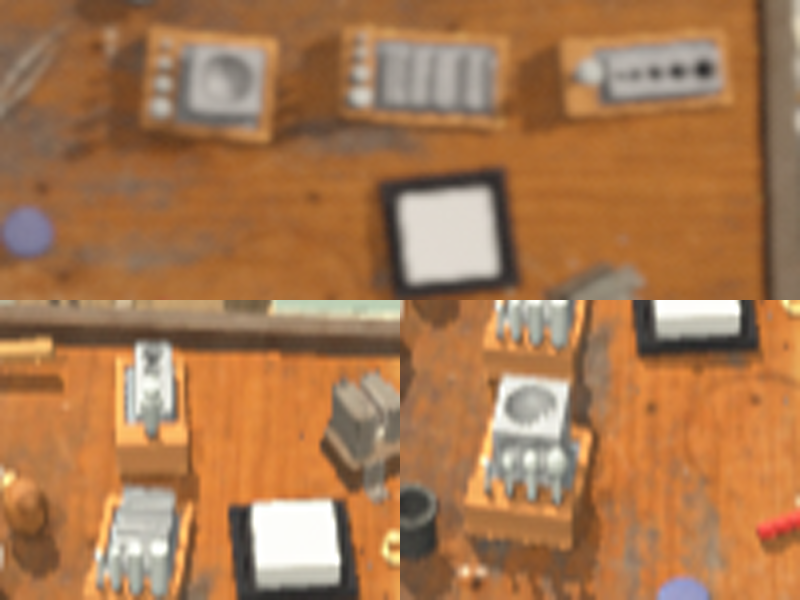

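Everything appears seated: dished cube at (225,80), grooved bar (435,75), holed bar (665,75), flat block (448,235), and the jar untouched at (27,232). I'll check numerically with the cube, which has the least margin.

```bash
cat > f5.py <<'E'
from f4 import *
t=lambda u,v:("top",np.array([260+(u+.5)/4.2105-.5,160+(v+.5)/4.054-.5]))
s=lambda u,v:("side",np.array([235+(u-400+.5)/4-.5,180+(v-300+.5)/5-.5]))
c=H(45,45,50)
run("CUBE",[(c["pp"],t(188,43)),(c["pm"],t(266,49)),(c["mm"],t(262,118)),(c["mp"],t(184,111)),(c["pm"],s(503,375)),(c["mm"],s(573,380)),(c["mp"],s(568,440)),(c["pp"],s(494,438))])
jt=unproj("top",*t(27,232)[1],42); print("jar",jt)
E
python3 f5.py | tail -3
```

```text
CUBE top [692.1 142.3] -5.0 0.79
CUBE side [687.  138.1] -1.0 0.53
jar [590.7 271.6  42. ]
```

```bash
python3 -c "
from workcell import env
print(env.job_done())"
```

```text
the job is handed in; nothing more can be done
None
```

All four blocks are in the recesses of their own stands, the jar is where it was, and I handed the job in at about 44 s; the hand-in returned no pass/fail result.

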